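# Post a failed drive cartridge into the locked disposal box

## Robot

A 6-joint arm with a two-finger parallel gripper is mounted at the origin on the work surface. World frame = base frame: x ahead of the robot, y to its left, z up, the work surface at z = 0. Lengths are in m, angles in rad, forces in N, time in s.
With the tool pointing down it reaches from about 0.3 to 0.775 m from the base axis. Payload 14.6 kg.
Tool frame: the origin (TCP) lies on the centre line of the jaws, within the pads' length; the fingertips stand 19 mm ahead of it and the grasp point (between the pads) is the TCP; y points along the fingers, x is the direction in which the jaws open and shut, and the axes are right-handed (so a half turn about y gives the same grasp; the last joint's range is limited). The gripper opens to 94 mm and grips with 3 to 60 N. Pads are 16 mm wide; open, the fingers measure 119 mm over their backs; the gripper's body (75 mm by 177 mm) begins 78 mm behind the grasp point.
Start: joints at [1.152, 0.3, 1.521, -0, 1.321, -0.067], TCP at [0.19, 0.516, 0.224] pointing down, gripper open.
Joint ranges: [-3.03, 3.03], [-0.79, 2.21], [0.23, 2.52], [-1.04, 4.18], [0, 3.07], [-2.55, 2.55]. Speed limits (rad/s): [2.22, 2.22, 2.57, 3.14, 3.14, 3.14].

## Interface

Orientations are given as [roll, pitch, yaw] about the fixed x, y, z axes, in that order (R = Rz(yaw) Ry(pitch) Rx(roll)).
In Python, from station import get_obs, cams, workorder gives the robot as it stands.
- The arm moves only by the shell command python3 -m handwheel 'ROWS' [FORCE]. ROWS is JSON, a list of rows, each an object of numbers: "fingers": the opening, from -1 (shut) to 1 (fully open); "x", "y", "z": the shift along the tool's x, y, z in m; "spin": the turn about the tool's y in degrees. In form: [{"fingers": .., "x": .., "y": .., "z": .., "spin": ..}, ...]. A call has exactly 10 rows; each row is the pose to reach, as a shift and turn from the pose commanded when the call began, along the tool's axes at that moment; what a row does not reach only later rows make up. A row lasts 1/10 s, in which the tool goes at most 50 mm and 8.59 degrees, less where a joint would pass 70% of its speed; a pose out of reach is approached as far as the arm can. A call with a gripper value outside its range is refused whole. The fingers move at their own pace and stop on an object; FORCE is the grip in N (left out, the last holds). Time passes only in rows, so rows that repeat a pose let the fingers close, or fill a call up. It gives the time, the measured TCP pose, the force and the opening at its end, in the units of the state.
- get_obs(): the state, without advancing time (a new reading comes with each control period).
- cams.camera(name): name is "scene" or "top" or "wrist"; returns (picture, depth): 400x640x3 uint8, red, green, blue; 400x640 float32, m along the optical axis (not along the pixel's ray), 0 where there is no reading.
- cams.get_calibration(name): a dict with "fx", "fy", "cx", "cy" (pixels), "view" (4x4, takes a point from world to camera coordinates). Camera axes: x right, y down, z forward; pixel columns grow to the right and rows downward; lengths in m; the calibration is good to about 2 mm. The wrist camera is an equidistant fisheye: a pixel r from the principal point sees the ray r / f radians off the axis. A picture is of the moment at which its call begins: read the wrist's pose just before it. get_calibration takes no time and is no camera call; for the wrist camera it gives the pose at the moment of the call.
- workorder.hand_in(): hands the job in, once; it reports no verdict.
The state is a dict: "time_s": time; "qpos": joint angles; "joint_vel": joint speeds; "tau": joint torques, N m; "ee_pos": TCP position; "eef_rot": TCP orientation; "force": force on the tool from outside, world axes, zero at the start; "moment": the same for the moment, N m; "grip_width": finger opening in m.
Only numpy, scipy, OpenCV 4.12 (cv2) and the standard library are available. Lean on these libraries where they do the work, as an engineer would, in place of code of your own. Each camera call takes 0.05 s, during which the arm holds its last target. There are 200 camera calls.

## Task

The removable drive cartridge with the red sticker has failed and must go for destruction: slide the disposal box's shutter fully open, post that cartridge end first through the slot in the sloping lid so that it drops right inside, then slide the shutter fully shut again. Leave the cartridge with the green sticker and everything else on the bench where it is.

Things in the scene. Friction and masses are not known exactly. Their poses are not given: they have to be found in the camera images.
- red_cartridge: Failed drive cartridge: a flat rigid slab 130 mm long (own x), 64 wide (own y), 12 thick (own z), about 160 g, balanced at its middle. Aluminium, black cap on its +x end, large red sticker on both broad faces. Starts lying flat, own +x roughly away from the robot. Either end may enter the slot first. Origin: centre of the underside.
- green_cartridge: A good cartridge, same shape and size, with a green sticker. Not to be disturbed. Origin: centre of the underside; x along its length.
- red_cartridge_centre (a point): The middle of the red-sticker cartridge (6 mm above the origin). Axes as the cartridge.
- disposal_box: Hollow grey steel box screwed to the bench, 200 mm deep (own x), 260 wide (own y), upright. Front (own -x) roughly faces the robot, 100 mm high; from it the flat lid slopes up at 30 degrees to the 215 mm high back, so the lid's outward normal leans 30 degrees from vertical towards own -x. Lid 4 mm thick, floor 5 mm, empty inside. Origin: centre of the underside.
- slot_mouth (a point): Centre of the slot on the lid's outer surface; axes and yaw as the box, at (-20, -60, 146) mm there. Slot 80 mm along box y, 20 mm up the slope, 7 mm high guides 10 mm from its long edges. Cartridge enters with its width along box y, its length leading down and towards box +x, 35 to 85 degrees below horizontal. Pushed in past its middle and let go, it tips over the slot's lower edge and falls in.
- shutter (a joint): Shutter position in m: 0 = fully shut over the slot (at its stop), 0.092 = fully open (at its stop). Slides in the lid's plane along box +y as it opens; friction about 1.5 N; stays where it is left. May start a little open.
- shutter_tab (a point): Middle of the top of the shutter's red grip tab, 34 mm out from the lid. The tab stands square to the lid, 12 mm thick along box y (the sliding direction), 40 mm long up the slope, 30 mm high. It lies 42 mm in box +y from the slot's centre when shut, 134 mm when open. Site axes: y as box y, z square out of the lid, x up the slope.
- multimeter: Orange handheld multimeter, 185 x 88 x 36 mm, lying flat. Bystander. Origin: centre of the underside.
- parts_tray: Low blue parts tray with compartments, 120 x 160 x 35 mm. Bystander. Origin: centre of the underside.
Not all that is in view belongs to the job. What is shaped like the red_cartridge but pink is not meant.

How it is judged:
By the outcome, as a careful person would: the job done as asked, in the order asked, and still so for the second after the job is handed in, with the robot touching nothing.
It also fails if it takes over 69 s, if anything falls off the work surface, if the arm or the gripper's body presses on something with over 40 N, if the wrist force passes 120 N, or if a joint passes its speed limit or range.

## Working session

There is one attempt and no reset: what is moved stays moved. The work goes in short steps, Python scripts to look and compute and a shell command to move; the robot and the scene stay as the last step left them, time stands still between calls to the robot, and variables do not carry over. Pictures are saved under pics/ and viewed, about 8 in all and at most 12, crops included, and the job is handed in when it is done.

```bash
ls; mkdir -p pics; cat > h.py <<'E'
import numpy as np,cv2
from station import get_obs,cams,workorder
from scipy.spatial.transform import Rotation as R
def snap(n,f):
    K=cams.get_calibration(n);p,d=cams.camera(n);np.savez('pics/'+f+'.npz',p=p,d=d,**K)
    cv2.imwrite('pics/'+f+'.png',p[:,:,::-1]);return p,d,K
def world(d,K):
    v,u=np.mgrid[:d.shape[0],:d.shape[1]]
    c=np.stack([(u-K['cx'])/K['fx']*d,(v-K['cy'])/K['fy']*d,d],-1)
    V=np.array(K['view']);return (c-V[:3,3])@V[:3,:3]
E
python3 - <<'E'
from h import *
o=get_obs();print(o)
for n in('scene','top'):
    p,d,K=snap(n,n);print(n,K)
E
```

```text
pics
{'time_s': 0.0, 'qpos': array([ 1.15243954e+00,  3.00472412e-01,  1.52157076e+00,  4.35595819e-06,
        1.32066307e+00, -6.65862888e-02]), 'joint_vel': array([ 8.21472578e-04, -1.14743920e-05, -6.72942860e-04,  1.50978565e-03,
       -1.00726981e-03, -1.74223039e-03]), 'tau': array([-5.75506929e-04, -5.31810665e+01, -3.52729046e+01,  7.08401855e-02,
        2.43904372e-02, -1.34328266e-04]), 'ee_pos': array([0.1894102 , 0.51611371, 0.22388995]), 'eef_rot': array([-1.57071802e+00,  1.11083724e-03,  1.21902479e+00]), 'force': array([-0.35875269, -0.23708451,  0.32072959]), 'moment': array([-0.03501521,  0.01698576,  0.0167388 ]), 'grip_width': 0.09412518184097575}
scene {'fx': 365.1448264839594, 'fy': 365.1448264839594, 'cx': 319.9298592231963, 'cy': 194.94379841271277, 'view': array([[ 0.70872709,  0.70536184,  0.01306094, -0.25929577],
       [ 0.59216388, -0.58472205, -0.55447458, -0.33115072],
       [-0.38346819,  0.40070537, -0.83209816,  1.33437305],
       [ 0.        ,  0.        ,  0.        ,  1.        ]])}
top {'fx': 427.4845399332712, 'fy': 427.4845399332712, 'cx': 319.9807905417713, 'cy': 197.91330810023354, 'view': array([[ 0.02853888, -0.99951601,  0.01238068, -0.18976219],
       [-0.99554912, -0.02953419, -0.08949684,  0.52833644],
       [ 0.08981918, -0.00977143, -0.99591015,  1.38822733],
       [ 0.        ,  0.        ,  0.        ,  1.        ]])}
```

View pics/top.png

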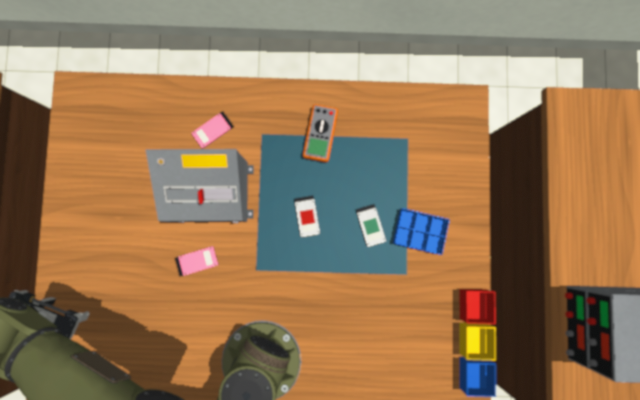

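View pics/scene.png

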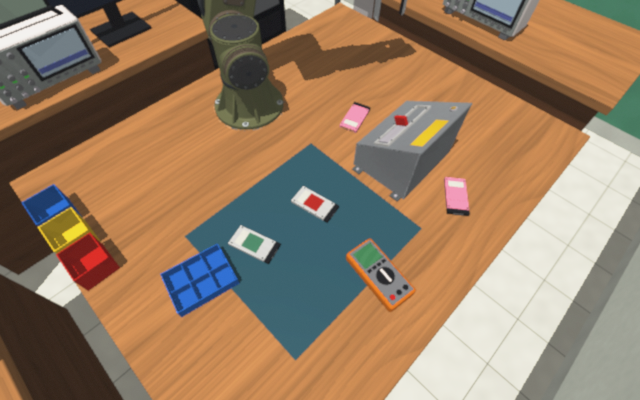

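Top view: the red-sticker cartridge is at (307,217). Lookalikes are the pink slabs at (213,130) and (197,261), the green-sticker cartridge at (371,226), and the red bin at (478,305). The box is at about (200,187) with its tab at (200,196). I choose (307,217), and will measure it and check a crop.

```bash
cat > m.py <<'E'
from h import *
def load(f):
    z=np.load('pics/'+f+'.npz');return z['p'],z['d'],z
p,d,K=load('top');W=world(d,K)
hsv=cv2.cvtColor(p,cv2.COLOR_RGB2HSV).astype(int);h,s,v=hsv[...,0],hsv[...,1],hsv[...,2]
u0=np.mgrid[:400,:640]
def ray(uv,z):
    V=np.array(K['view']);c=np.array([(uv[0]-K['cx'])/K['fx'],(uv[1]-K['cy'])/K['fy'],1])
    o=-V[:3,:3].T@V[:3,3];r=V[:3,:3].T@c;return o+r*(z-o[2])/r[2]
def box(mask,reg,z,name):
    m=np.zeros_like(mask,np.uint8);a,b,c,e=reg;m[b:e,a:c]=mask[b:e,a:c]
    n,l,st,_=cv2.connectedComponentsWithStats(m);i=1+st[1:,4].argmax();ys,xs=np.where(l==i)
    P=np.array([ray(q,z)[:2] for q in zip(xs,ys)]).astype(np.float32)
    r=cv2.minAreaRect(P);print(name,len(P),'c',r[0],'size',r[1],'ang',r[2],'medz',np.median(W[...,2][l==i]));return r,l==i
if __name__=='__main__':
    red=((h<8)|(h>172))&(s>150)&(v>80)
    box(red,(280,190,335,245),.012,'sticker')
    box((s<70)&(v>150)|red,(285,185,335,245),.012,'cart(no cap)')
    box((s<70)&(v>150)|red|(v<60),(285,190,335,245),.012,'cart')
    box((s<70)&(v>150)|((h>60)&(h<85)&(s>60)),(352,200,388,250),.012,'green')
    box(red,(185,180,215,210),.17,'tab')
    # lid plane
    reg=np.zeros((400,640),bool);reg[152:218,160:238]=1
    Q=W[reg&(d>0)];
    Q=Q[(Q[:,2]>.09)&(Q[:,2]<.23)]
    for _ in range(6):
        c=Q.mean(0);n=np.linalg.svd(Q-c,full_matrices=False)[2][2];n*=np.sign(n[2]);e=(Q-c)@n;Q=Q[np.abs(e)<max(.003,1.5*e.std())]
    print('lid',n,'tilt',np.degrees(np.arccos(n[2])),'c',c,'rms',e.std(),len(Q),'yaw',np.degrees(np.arctan2(-n[1],-n[0])))
    box((W[...,2]>.08)&(W[...,2]<.24),(140,140,256,230),.15,'boxblob')
    B=W[140:230,140:260][(W[140:230,140:260,2]>.09)&(W[140:230,140:260,2]<.24)]
    r=cv2.minAreaRect(B[:,:2].astype(np.float32));print('box footprint',r, 'zr',B[:,2].min(),B[:,2].max())
    V=cv2.resize(p[130:250,140:400],None,fx=3,fy=3,interpolation=cv2.INTER_CUBIC);cv2.imwrite('pics/c1.png',V[:,:,::-1])
E
python3 m.py
```

```text
sticker 138 c (0.47039279341697693, -0.13277801871299744) size (0.03934558480978012, 0.03766515478491783) ang 11.182656288146973 medz 0.012448604211668372
cart(no cap) 532 c (0.46725064516067505, -0.13399997353553772) size (0.11947653442621231, 0.06752405315637589) ang 11.674192428588867 medz 0.011667590962256327
cart 532 c (0.46725064516067505, -0.13399997353553772) size (0.11947653442621231, 0.06752405315637589) ang 11.674192428588867 medz 0.011667590962256327
green 744 c (0.44292178750038147, -0.34859952330589294) size (0.12065214663743973, 0.06858488917350769) ang 18.34404754638672 medz 0.011518047885424192
tab 57 c (0.5142128467559814, 0.18168672919273376) size (0.03866547346115112, 0.01178877241909504) ang 3.0458664894104004 medz 0.17547264156455739
lid [-0.50029857 -0.01486548  0.86572534] tilt 30.034367385541525 c [0.55327682 0.19327863 0.16178584] rms 0.0015379123634553632 3503 yaw 1.7019415331640078
boxblob 6522 c (0.552241861820221, 0.20868761837482452) size (0.21538257598876953, 0.29748770594596863) ang 1.7819230556488037 medz 0.1631257418250271
box footprint ((0.547483503818512, 0.20202863216400146), (0.20118193328380585, 0.2628765106201172), 1.9320995807647705) zr 0.09008184486027014 0.22073008837117536
```

View pics/c1.png

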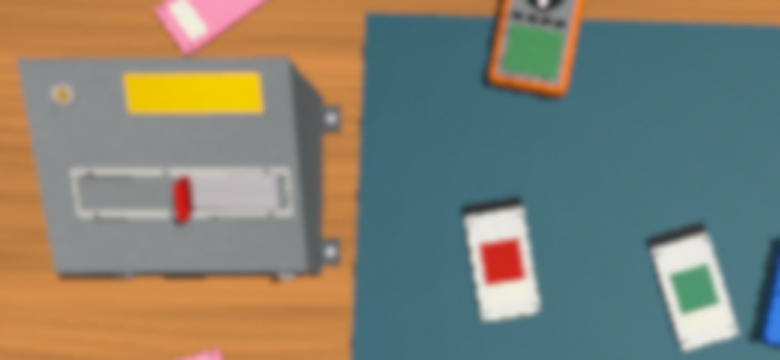

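The crop shows the red square sticker on a white slab with its black cap at the far end, so that is the right one. The shutter is shut and its tab is at about (0.514, 0.182, 0.175). The box yaw is about 1.8°.

```bash
cat >> h.py <<'E'
def go(*T,yaw):
    """shift in current tool axes (mm) and spin(deg) to reach world targets T with tool down at yaw(deg)"""
    o=get_obs();Rt=R.from_euler('xyz',o['eef_rot']).as_matrix();y0=np.degrees(o['eef_rot'][2])
    print('t',o['time_s'],'pos',o['ee_pos'].round(4),'rpy',np.degrees(o['eef_rot']).round(2),'F',o['force'].round(1),'grip',round(float(o['grip_width']),4))
    for t in T: print(t,'shift mm',((np.array(t)-o['ee_pos'])@Rt*1000).round(1),'spin',round(y0-yaw,2))
E
python3 -c "
from h import *
go((.19,.516,.29),(.516,.182,.29),(.516,.182,.24),yaw=91.8)"
```

```text
t 0.1 pos [0.1894 0.5161 0.2239] rpy [-9.000e+01  6.000e-02  6.984e+01] F [-0.2  0.5  0.6] grip 0.0937
(0.19, 0.516, 0.29) shift mm [  0.  -66.1  -0.6] spin -21.96
(0.516, 0.182, 0.29) shift mm [-201.2  -65.9 -421.7] spin -21.96
(0.516, 0.182, 0.24) shift mm [-201.1  -15.9 -421.7] spin -21.96
```

```bash
python3 -m handwheel '[{"fingers":-0.1,"x":0,"y":-0.05,"z":0,"spin":0},{"fingers":-0.1,"x":-0.02,"y":-0.066,"z":-0.04,"spin":-5},{"fingers":-0.1,"x":-0.04,"y":-0.066,"z":-0.084,"spin":-10},{"fingers":-0.1,"x":-0.06,"y":-0.066,"z":-0.126,"spin":-15},{"fingers":-0.1,"x":-0.08,"y":-0.066,"z":-0.168,"spin":-22},{"fingers":-0.1,"x":-0.1,"y":-0.066,"z":-0.21,"spin":-22},{"fingers":-0.1,"x":-0.12,"y":-0.066,"z":-0.252,"spin":-22},{"fingers":-0.1,"x":-0.14,"y":-0.066,"z":-0.294,"spin":-22},{"fingers":-0.1,"x":-0.16,"y":-0.066,"z":-0.336,"spin":-22},{"fingers":-0.1,"x":-0.18,"y":-0.066,"z":-0.377,"spin":-22}]' 10
python3 -c "
from h import *
go((.516,.182,.25),(.518,.182,.177),yaw=91.8);print(get_obs()['qpos'])"
```

```text
time_s: 1.1
ee_pos: [0.4824, 0.2157, 0.2903]
eef_rot: [-1.57, 0.0, 1.603]
force: [0.4, 1.0, -0.4]
grip_width: 0.0424
t 1.1 pos [0.4824 0.2157 0.2903] rpy [-8.998e+01  1.000e-02  9.183e+01] F [ 0.4  1.  -0.4] grip 0.0424
(0.516, 0.182, 0.25) shift mm [-34.7  40.3 -32.5] spin 0.03
(0.518, 0.182, 0.177) shift mm [-34.8 113.3 -34.5] spin 0.03
[ 3.51121421e-01  2.08768564e-01  1.48226295e+00 -1.64082733e-05
  1.45087930e+00 -1.25168581e+00]
```

```bash
python3 -m handwheel '[{"fingers":-0.1,"x":-0.018,"y":0,"z":-0.018,"spin":0},{"fingers":-0.1,"x":-0.035,"y":0.02,"z":-0.034,"spin":0},{"fingers":-0.1,"x":-0.035,"y":0.06,"z":-0.034,"spin":0},{"fingers":-0.1,"x":-0.035,"y":0.09,"z":-0.034,"spin":0},{"fingers":-0.1,"x":-0.035,"y":0.105,"z":-0.034,"spin":0},{"fingers":-0.1,"x":-0.035,"y":0.113,"z":-0.034,"spin":0},{"fingers":-1,"x":-0.035,"y":0.113,"z":-0.034,"spin":0},{"fingers":-1,"x":-0.035,"y":0.113,"z":-0.034,"spin":0},{"fingers":-1,"x":-0.035,"y":0.113,"z":-0.034,"spin":0},{"fingers":-1,"x":-0.035,"y":0.113,"z":-0.034,"spin":0}]' 10
```

```text
time_s: 2.1
ee_pos: [0.5168, 0.1835, 0.1783]
eef_rot: [-1.572, -0.0, 1.603]
force: [-0.7, -1.4, 1.0]
grip_width: 0.014
```

```bash
python3 -m handwheel '[{"fingers":-1,"x":0.005,"y":0,"z":0,"spin":0},{"fingers":-1,"x":0.02,"y":0,"z":0,"spin":0},{"fingers":-1,"x":0.035,"y":0,"z":0,"spin":0},{"fingers":-1,"x":0.05,"y":0,"z":0,"spin":0},{"fingers":-1,"x":0.065,"y":0,"z":0,"spin":0},{"fingers":-1,"x":0.078,"y":0,"z":0,"spin":0},{"fingers":-1,"x":0.086,"y":0,"z":0,"spin":0},{"fingers":-1,"x":0.089,"y":0,"z":0,"spin":0},{"fingers":-1,"x":0.09,"y":0,"z":0,"spin":0},{"fingers":-1,"x":0.09,"y":0,"z":0,"spin":0}]' 20
python3 -c "
from h import *
snap('top','top2');go((0,0,0),yaw=0)"
```

```text
time_s: 3.1
ee_pos: [0.5138, 0.2721, 0.1781]
eef_rot: [-1.571, 0.004, 1.603]
force: [-3.0, -18.9, 9.8]
grip_width: 0.0117
t 3.15 pos [0.5138 0.2721 0.1781] rpy [-90.01   0.22  91.81] F [ -2.2 -18.3  10.2] grip 0.012
(0, 0, 0) shift mm [-255.   179.1  522.2] spin 91.81
```

```bash
python3 -m handwheel '[{"fingers":-1,"x":0.001,"y":0,"z":0,"spin":0},{"fingers":-1,"x":0.001,"y":0,"z":0,"spin":0},{"fingers":-1,"x":0.002,"y":0,"z":0,"spin":0},{"fingers":-1,"x":0.002,"y":0,"z":0,"spin":0},{"fingers":-1,"x":0.003,"y":0,"z":0,"spin":0},{"fingers":-1,"x":0.003,"y":0,"z":0,"spin":0},{"fingers":-1,"x":0.003,"y":0,"z":0,"spin":0},{"fingers":-1,"x":0.003,"y":0,"z":0,"spin":0},{"fingers":-1,"x":0.003,"y":0,"z":0,"spin":0},{"fingers":-1,"x":0.003,"y":0,"z":0,"spin":0}]' 20
```

```text
time_s: 4.15
ee_pos: [0.5139, 0.2723, 0.1779]
eef_rot: [-1.57, 0.009, 1.601]
force: [-2.5, -38.0, 13.7]
grip_width: 0.0117
```

```bash
python3 -m handwheel '[{"fingers":-1,"x":-0.003,"y":0,"z":0,"spin":0},{"fingers":-0.1,"x":-0.005,"y":0,"z":0,"spin":0},{"fingers":-0.1,"x":-0.005,"y":0,"z":0,"spin":0},{"fingers":-0.1,"x":-0.005,"y":0,"z":0,"spin":0},{"fingers":0,"x":-0.005,"y":-0.03,"z":0,"spin":0},{"fingers":0.5,"x":-0.005,"y":-0.08,"z":0,"spin":0},{"fingers":1,"x":-0.005,"y":-0.12,"z":0,"spin":0},{"fingers":1,"x":-0.055,"y":-0.12,"z":0,"spin":0},{"fingers":1,"x":-0.105,"y":-0.12,"z":0,"spin":-5},{"fingers":1,"x":-0.155,"y":-0.12,"z":0,"spin":-10}]'
python3 - <<'E'
from h import *
p,d,K=snap('scene','s2')
cv2.imwrite('pics/s2c.png',cv2.resize(p[80:240,270:500],None,fx=3,fy=3,interpolation=cv2.INTER_CUBIC)[:,:,::-1])
import math
a=math.radians(11.5);c=np.array([.472,-.133])
g=c-np.array([math.cos(a),math.sin(a)])*.05
go((g[0],g[1],.25),(g[0],g[1],.03),yaw=101.5)
E
```

```text
time_s: 5.15
ee_pos: [0.5182, 0.1206, 0.2975]
eef_rot: [-1.571, -0.0, 1.782]
force: [1.5, -0.1, 0.3]
grip_width: 0.0803
t 5.2 pos [0.5186 0.1146 0.2976] rpy [-9.0000e+01  9.0000e-02  1.0237e+02] F [ 0.9 -5.2 -0.3] grip 0.0843
(np.float64(0.4230037647689585), np.float64(-0.14296839672085987), 0.25) shift mm [-231.1   48.   148.6] spin 0.87
(np.float64(0.4230037647689585), np.float64(-0.14296839672085987), 0.03) shift mm [-230.7  268.   148.6] spin 0.87
```

View pics/s2c.png

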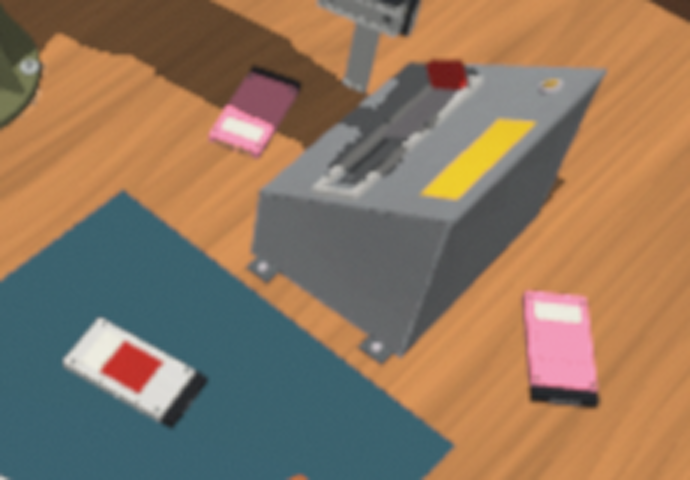

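Seen from the scene camera, the shutter is open, with the tab at crop (447,75) and the slot clear at (370,160). The red cartridge is at crop (135,370) with its black cap away from the robot.

My plan is to grip the cartridge near its robot-side end. With a light grip I will lift that end in an arc so the slab pivots to about 60°, then clamp hard.

```bash
python3 -m handwheel '[{"fingers":1,"x":-0.03,"y":0,"z":0.02,"spin":0.9},{"fingers":1,"x":-0.07,"y":0,"z":0.045,"spin":0.9},{"fingers":1,"x":-0.11,"y":0,"z":0.07,"spin":0.9},{"fingers":1,"x":-0.15,"y":0.01,"z":0.095,"spin":0.9},{"fingers":1,"x":-0.19,"y":0.03,"z":0.12,"spin":0.9},{"fingers":1,"x":-0.22,"y":0.06,"z":0.14,"spin":0.9},{"fingers":1,"x":-0.231,"y":0.1,"z":0.149,"spin":0.9},{"fingers":1,"x":-0.231,"y":0.13,"z":0.149,"spin":0.9},{"fingers":1,"x":-0.231,"y":0.15,"z":0.149,"spin":0.9},{"fingers":1,"x":-0.231,"y":0.15,"z":0.149,"spin":0.9}]'
python3 - <<'E'
from h import *
snap('wrist','w1');print({k:v for k,v in cams.get_calibration('wrist').items() if k!='view'})
go((.423,-.143,.022),yaw=101.5)
E
```

```text
time_s: 6.2
ee_pos: [0.4192, -0.1345, 0.1453]
eef_rot: [-1.567, -0.003, 1.762]
force: [0.3, 0.8, -0.3]
grip_width: 0.0941
{'fx': 309.70691628693146, 'fy': 309.70691628693146, 'cx': 321.21768392448433, 'cy': 202.86198459541868}
t 6.25 pos [ 0.42   -0.1347  0.1471] rpy [-8.9910e+01 -7.0000e-02  1.0095e+02] F [ 0.6 -0.2  0.5] grip 0.0941
(0.423, -0.143, 0.022) shift mm [ -8.9 125.1  -1.6] spin -0.55
```

View pics/w1.png

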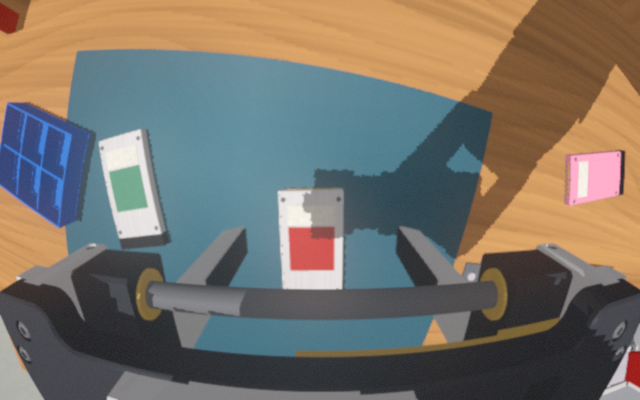

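The wrist view shows the red cartridge upright in the frame at (311,240) with its robot-side end at row 190, square to the jaws. I'll cast rays through its rear corners and side edges to refine the position.

```bash
python3 - <<'E'
from h import *
z=np.load('pics/w1.npz');V=z['view'];f=z['fx']
def ray(u,v,h):
    a,b=u-z['cx'],v-z['cy'];r=np.hypot(a,b);t=r/f
    c=np.array([a/r*np.sin(t),b/r*np.sin(t),np.cos(t)]);o=-V[:3,:3].T@V[:3,3];w=V[:3,:3].T@c;return o+w*(h-o[2])/w[2]
P=[ray(*q,.012)[:2] for q in((278,190),(343,190),(280,285),(343,285),(290,228),(334,270))]
for q in P:print(q.round(4))
d=P[0]-P[1];print('width',np.hypot(*d),'rear mid',(P[0]+P[1])/2,'yaw L',[np.degrees(np.arctan2(*(P[i+2]-P[i])[::-1])).round(1) for i in(0,1)],'sticker',(P[4]+P[5])/2)
E
```

```text
[ 0.4175 -0.1764]
[ 0.4056 -0.1144]
[ 0.5195 -0.1589]
[ 0.5064 -0.0926]
[ 0.4534 -0.1584]
[ 0.4905 -0.1058]
width 0.06312184445866871 rear mid [ 0.41154373 -0.14536663] yaw L [np.float64(9.7), np.float64(12.2)] sticker [ 0.47195585 -0.13212061]
```

```bash
python3 -m handwheel '[{"fingers":1,"x":-0.008,"y":0.03,"z":-0.003,"spin":-0.5},{"fingers":1,"x":-0.008,"y":0.06,"z":-0.003,"spin":-0.5},{"fingers":1,"x":-0.008,"y":0.085,"z":-0.003,"spin":-0.5},{"fingers":1,"x":-0.008,"y":0.1,"z":-0.003,"spin":-0.5},{"fingers":1,"x":-0.008,"y":0.11,"z":-0.003,"spin":-0.5},{"fingers":1,"x":-0.008,"y":0.11,"z":-0.003,"spin":-0.5},{"fingers":1,"x":-0.008,"y":0.11,"z":-0.003,"spin":-0.5},{"fingers":1,"x":-0.008,"y":0.11,"z":-0.003,"spin":-0.5},{"fingers":1,"x":-0.008,"y":0.11,"z":-0.003,"spin":-0.5},{"fingers":1,"x":-0.008,"y":0.11,"z":-0.003,"spin":-0.5}]'
python3 -c "
from h import *
go((.425,-.1425,.022),yaw=101.4)"
```

```text
time_s: 7.25
ee_pos: [0.4248, -0.1425, 0.0379]
eef_rot: [-1.572, 0.0, 1.771]
force: [-0.5, -0.5, 0.9]
grip_width: 0.0943
t 7.25 pos [ 0.4248 -0.1425  0.0379] rpy [-9.0040e+01  3.0000e-02  1.0144e+02] F [-0.5 -0.5  0.9] grip 0.0943
(0.425, -0.1425, 0.022) shift mm [-0.1 15.9 -0.2] spin 0.04
```

```bash
python3 -m handwheel '[{"fingers":1,"x":0,"y":0.008,"z":0,"spin":0},{"fingers":1,"x":0,"y":0.016,"z":0,"spin":0},{"fingers":-1,"x":0,"y":0.016,"z":0,"spin":0},{"fingers":-1,"x":0,"y":0.016,"z":0,"spin":0},{"fingers":-1,"x":0,"y":0.016,"z":0,"spin":0},{"fingers":-1,"x":0,"y":0.016,"z":0,"spin":0},{"fingers":-1,"x":0,"y":0.016,"z":0,"spin":0},{"fingers":-1,"x":0,"y":0.016,"z":0,"spin":0},{"fingers":-1,"x":0,"y":0.016,"z":0,"spin":0},{"fingers":-1,"x":0,"y":0.016,"z":0,"spin":0}]' 4
```

```text
time_s: 8.25
ee_pos: [0.4247, -0.1424, 0.0216]
eef_rot: [-1.571, 0.0, 1.771]
force: [-0.0, -0.3, 1.8]
grip_width: 0.0641
```

```bash
python3 -m handwheel '[{"fingers":-1,"x":0,"y":-0.01,"z":-0.001,"spin":0},{"fingers":-1,"x":0,"y":-0.02,"z":-0.003,"spin":0},{"fingers":-1,"x":0,"y":-0.03,"z":-0.005,"spin":0},{"fingers":-1,"x":0,"y":-0.039,"z":-0.009,"spin":0},{"fingers":-1,"x":0,"y":-0.048,"z":-0.013,"spin":0},{"fingers":-1,"x":0,"y":-0.057,"z":-0.0185,"spin":0},{"fingers":-1,"x":0,"y":-0.065,"z":-0.025,"spin":0},{"fingers":-1,"x":0,"y":-0.073,"z":-0.031,"spin":0},{"fingers":-1,"x":0,"y":-0.073,"z":-0.031,"spin":0},{"fingers":-1,"x":0,"y":-0.073,"z":-0.031,"spin":0}]'
python3 - <<'E'
from h import *
p,d,K=snap('scene','s3');go((0,0,0),yaw=0)
cv2.imwrite('pics/s3c.png',cv2.resize(p[110:270,220:420],None,fx=3.5,fy=3.5,interpolation=cv2.INTER_CUBIC)[:,:,::-1])
E
```

```text
time_s: 9.25
ee_pos: [0.455, -0.1362, 0.0944]
eef_rot: [-1.571, 0.0, 1.771]
force: [-0.8, -0.6, -0.1]
grip_width: 0.0642
t 9.3 pos [ 0.4548 -0.1363  0.0942] rpy [-89.98  -0.   101.44] F [-0.9 -0.4  0.1] grip 0.0638
(0, 0, 0) shift mm [223.8  94.3 418.7] spin 101.44
```

View pics/s3c.png

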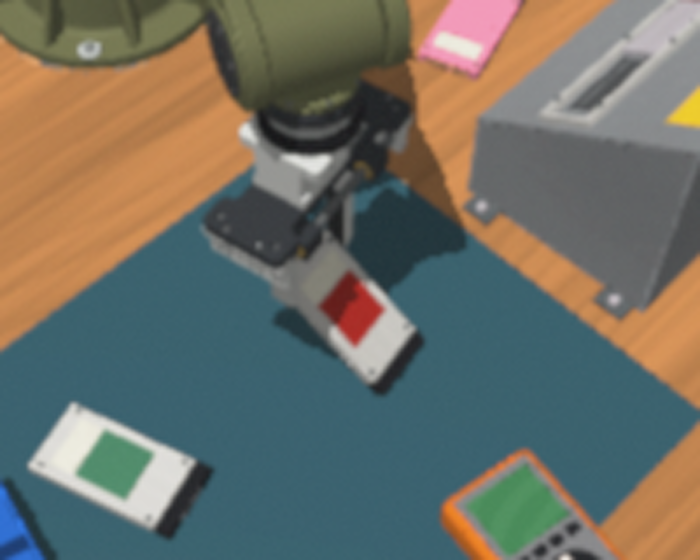

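The slab is pivoting as planned, with its capped end on the mat at crop (400,365) and a tilt of about 40°. I'll continue to about 58° and then clamp hard.

```bash
python3 -m handwheel '[{"fingers":-1,"x":0,"y":-0.007,"z":-0.007,"spin":0},{"fingers":-1,"x":0,"y":-0.014,"z":-0.015,"spin":0},{"fingers":-1,"x":0,"y":-0.018,"z":-0.022,"spin":0},{"fingers":-1,"x":0,"y":-0.022,"z":-0.029,"spin":0},{"fingers":-1,"x":0,"y":-0.022,"z":-0.029,"spin":0},{"fingers":-1,"x":0,"y":-0.022,"z":-0.029,"spin":0},{"fingers":-1,"x":0,"y":-0.022,"z":-0.029,"spin":0},{"fingers":-1,"x":0,"y":-0.022,"z":-0.029,"spin":0},{"fingers":-1,"x":0,"y":-0.022,"z":-0.029,"spin":0},{"fingers":-1,"x":0,"y":-0.022,"z":-0.029,"spin":0}]' 4
python3 -m handwheel '[{"fingers":-1,"x":0,"y":0,"z":0,"spin":0},{"fingers":-1,"x":0,"y":0,"z":0,"spin":0},{"fingers":-1,"x":0,"y":0,"z":0,"spin":0},{"fingers":-1,"x":0,"y":0,"z":0,"spin":0},{"fingers":-1,"x":0,"y":-0.02,"z":0,"spin":0},{"fingers":-1,"x":0,"y":-0.06,"z":0,"spin":0},{"fingers":-1,"x":0,"y":-0.1,"z":0,"spin":0},{"fingers":-1,"x":0,"y":-0.14,"z":0,"spin":0},{"fingers":-1,"x":0,"y":-0.18,"z":0,"spin":0},{"fingers":-1,"x":0,"y":-0.18,"z":0,"spin":0}]' 60
python3 - <<'E'
from h import *
for n in('scene','top'): p,d,K=snap(n,n+'4')
go((.44,.13,.30),yaw=91.8)
p,d,K=[*map(lambda k:np.load('pics/scene4.npz')[k],('p','d'))]+[np.load('pics/scene4.npz')]
W=world(d,K);o=get_obs()['ee_pos']
a=np.radians(11.4);ax=np.array([np.cos(a),np.sin(a),0]);q=W-o
m=(d>0)&(np.abs(q@np.array([-ax[1],ax[0],0]))<.03)&(q@ax>-.01)&(q@ax<.11)&(q[...,2]<-.03)&(q[...,2]>-.15)
Q=q[m];X=np.c_[Q@ax,Q[:,2]];c=X.mean(0);w=np.linalg.svd(X-c,full_matrices=False);print(len(X),'angle',np.degrees(np.arctan2(w[2][0][1],w[2][0][0])),'c',c,'sd',w[1]/np.sqrt(len(X)),'lowest',np.percentile(X[:,1],1),X[:,0].max())
cv2.imwrite('pics/s4c.png',cv2.resize(p[40:240,220:420],None,fx=3,fy=3,interpolation=cv2.INTER_CUBIC)[:,:,::-1])
E
```

```text
time_s: 10.3
ee_pos: [0.4833, -0.1305, 0.1164]
eef_rot: [-1.571, -0.0, 1.77]
force: [-1.4, -0.1, 2.4]
grip_width: 0.0642
time_s: 11.3
ee_pos: [0.4846, -0.1308, 0.3014]
eef_rot: [-1.578, 0.004, 1.771]
force: [0.5, 0.1, -1.5]
grip_width: 0.0633
t 11.4 pos [ 0.4834 -0.1304  0.2962] rpy [-9.0030e+01  1.0000e-02  1.0144e+02] F [-0.1  0.3 -2.4] grip 0.0635
(0.44, 0.13, 0.3) shift mm [263.9  -3.8  -9.1] spin 9.64
617 angle -56.438949498736875 c [ 0.04102393 -0.06620256] sd [0.02613735 0.00112426] lowest -0.10448147422728635 0.06683449805897218
```

View pics/s4c.png

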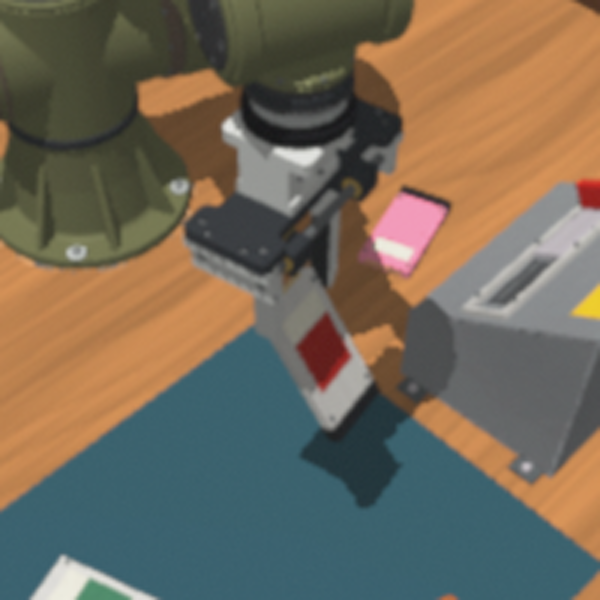

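The slab is clamped at 56° below horizontal, leading away from the robot. Next I measure the open slot directly by finding depth holes below the lid plane in two views.

```bash
python3 - <<'E'
from h import *
n=np.array([-.5*np.cos(np.radians(1.8)),-.5*np.sin(np.radians(1.8)),.866]);M0=np.array([.5294,.1414,.146])
for f in('top4','scene4','scene'):
    z=np.load(f'pics/{f}.npz');d=z['d'];W=world(d,z)
    near=(np.linalg.norm((W-M0)[...,:2],axis=-1)<.1)&(d>0)
    e=(W-M0)@n
    L=near&(np.abs(e)<.006);off=np.median(e[L])
    V=z['view'];o=-V[:3,:3].T@V[:3,3];v,u=np.mgrid[:400,:640]
    c=np.stack([(u-z['cx'])/z['fx'],(v-z['cy'])/z['fy'],np.ones_like(u)],-1)@V[:3,:3]
    S=o+c*(((M0+off*n-o)@n)/(c@n))[...,None]
    hole=(np.linalg.norm(S-M0,axis=-1)<.075)&((e-off<-.012)|(d==0))
    k,l,st,_=cv2.connectedComponentsWithStats(hole.astype(np.uint8))
    print(f,'lid offset mm',off*1000)
    for i in range(1,k):
        if st[i,4]<20: continue
        P=S[l==i];bx=np.array([np.cos(np.radians(1.8)),np.sin(np.radians(1.8)),0]);by=np.array([-bx[1],bx[0],0]);sx=np.cross(by,n)
        A=np.c_[(P-M0)@sx,(P-M0)@by];mid=(np.percentile(A,1,0)+np.percentile(A,99,0))/2
        print(st[i],'n',len(P),'upslope,y range mm',(np.percentile(A,[1,99],0)*1000).round(1).tolist(),'mid',(M0+off*n+mid[0]*sx+mid[1]*by).round(4))
p=np.load('pics/top4.npz')['p']
cv2.imwrite('pics/t4c.png',cv2.resize(p[140:230,140:260],None,fx=6,fy=6,interpolation=cv2.INTER_CUBIC)[:,:,::-1])
E
```

```text
top4 lid offset mm 0.7947097028162543
[203 190  27   6 145] n 145 upslope,y range mm [[-7.5, -39.7], [9.1, 37.8]] mid [0.5297 0.1405 0.1471]
scene4 lid offset mm 1.255765193338169
[385 127  17  14  59] n 59 upslope,y range mm [[-5.1, -40.6], [8.6, 30.5]] mid [0.5304 0.1364 0.148 ]
scene lid offset mm 1.349382016641963
```

View pics/t4c.png

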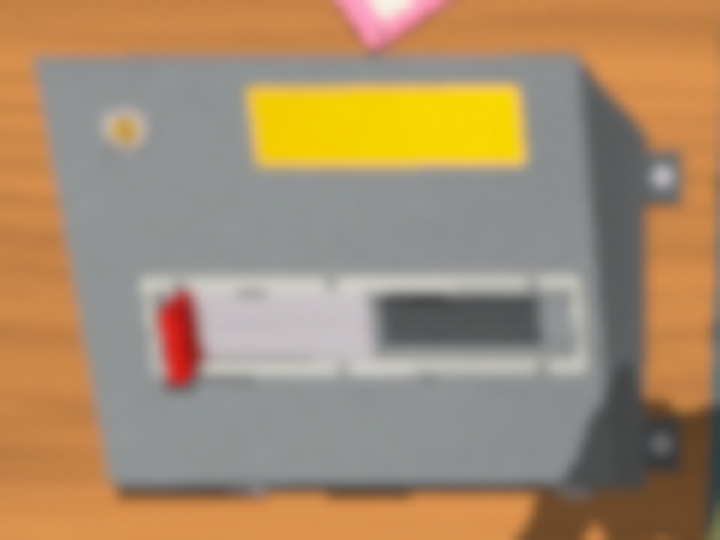

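The slot reads centre (0.529, 0.140, 0.1465) and the shutter is fully clear of it: dark slot at crop (460,320), tab at (178,340). Now I carry the slab to a spot 40 mm out along the insertion line.

```bash
python3 -c "
from h import *
go((.4429,.1373,.2925),yaw=91.8)"
```

```text
t 11.4 pos [ 0.4834 -0.1304  0.2962] rpy [-9.0030e+01  1.0000e-02  1.0144e+02] F [-0.1  0.3 -2.4] grip 0.0635
(0.4429, 0.1373, 0.2925) shift mm [270.5   3.7 -13.4] spin 9.64
```

```bash
python3 -m handwheel '[{"fingers":-1,"x":0.01,"y":-0.02,"z":0,"spin":0},{"fingers":-1,"x":0.04,"y":-0.02,"z":0,"spin":1},{"fingers":-1,"x":0.075,"y":-0.02,"z":0,"spin":3},{"fingers":-1,"x":0.11,"y":-0.02,"z":0,"spin":5},{"fingers":-1,"x":0.145,"y":-0.02,"z":-0.003,"spin":7},{"fingers":-1,"x":0.18,"y":-0.02,"z":-0.006,"spin":9},{"fingers":-1,"x":0.215,"y":-0.02,"z":-0.01,"spin":9.6},{"fingers":-1,"x":0.245,"y":-0.02,"z":-0.013,"spin":9.6},{"fingers":-1,"x":0.265,"y":-0.01,"z":-0.013,"spin":9.6},{"fingers":-1,"x":0.27,"y":0.003,"z":-0.013,"spin":9.6}]'
python3 - <<'E'
from h import *
p,d,K=snap('scene','s5');snap('top','t5')
go((.4429,.1373,.2925),yaw=91.8)
W=world(d,K);o=get_obs()['ee_pos']
a=np.radians(1.8);ax=np.array([np.cos(a),np.sin(a),0]);q=W-o
m=(d>0)&(np.abs(q@np.array([-ax[1],ax[0],0]))<.028)&(q@ax>-.01)&(q@ax<.11)&(q[...,2]<-.03)&(q[...,2]>-.12)
Q=q[m];X=np.c_[Q@ax,Q[:,2]];c=X.mean(0);w=np.linalg.svd(X-c,full_matrices=False);print(len(X),'angle',np.degrees(np.arctan2(w[2][0][1],w[2][0][0])),'c',c,'sd',w[1]/np.sqrt(len(X)))
cv2.imwrite('pics/s5c.png',cv2.resize(p[40:200,300:500],None,fx=3.5,fy=3.5,interpolation=cv2.INTER_CUBIC)[:,:,::-1])
E
```

```text
time_s: 12.4
ee_pos: [0.4419, 0.1382, 0.2916]
eef_rot: [-1.569, 0.0, 1.605]
force: [-0.3, 0.2, -1.8]
grip_width: 0.0633
t 12.5 pos [0.4417 0.1367 0.2905] rpy [-8.972e+01  6.000e-02  9.191e+01] F [-0.9 -0.1 -1.2] grip 0.063
(0.4429, 0.1373, 0.2925) shift mm [ 0.5 -2.1 -1.3] spin 0.11
472 angle -56.83664453805716 c [ 0.03807712 -0.06860012] sd [0.02738907 0.00145103]
```

View pics/s5c.png

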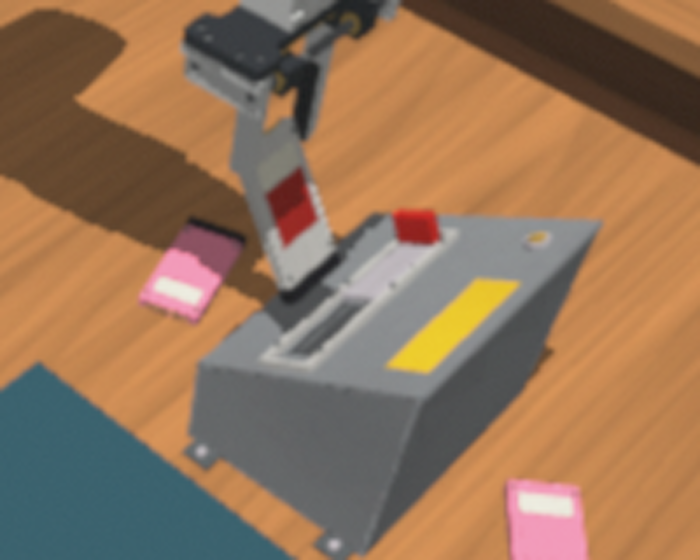

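```bash
python3 -m handwheel '[{"fingers":-1,"x":0,"y":-0.001,"z":-0.002,"spin":0.1},{"fingers":-1,"x":0,"y":0.006,"z":-0.007,"spin":0.1},{"fingers":-1,"x":0,"y":0.015,"z":-0.013,"spin":0.1},{"fingers":-1,"x":0,"y":0.024,"z":-0.019,"spin":0.1},{"fingers":-1,"x":0,"y":0.032,"z":-0.024,"spin":0.1},{"fingers":-1,"x":0,"y":0.036,"z":-0.027,"spin":0.1},{"fingers":-1,"x":0,"y":0.04,"z":-0.0295,"spin":0.1},{"fingers":-1,"x":0,"y":0.044,"z":-0.032,"spin":0.1},{"fingers":-1,"x":0,"y":0.049,"z":-0.035,"spin":0.1},{"fingers":-1,"x":0,"y":0.049,"z":-0.035,"spin":0.1}]'
python3 - <<'E'
from h import *
p,d,K=snap('scene','s6');go((0,0,0),yaw=0)
cv2.imwrite('pics/s6c.png',cv2.resize(p[60:200,320:480],None,fx=4,fy=4,interpolation=cv2.INTER_CUBIC)[:,:,::-1])
E
```

```text
time_s: 13.5
ee_pos: [0.4775, 0.1378, 0.2438]
eef_rot: [-1.57, 0.0, 1.601]
force: [-0.3, -0.1, -0.8]
grip_width: 0.0629
t 13.55 pos [0.4775 0.1379 0.2442] rpy [-89.97   0.    91.74] F [-0.1  0.3 -1.3] grip 0.063
(0, 0, 0) shift mm [-123.3  244.4  481.3] spin 91.74
```

View pics/s6c.png

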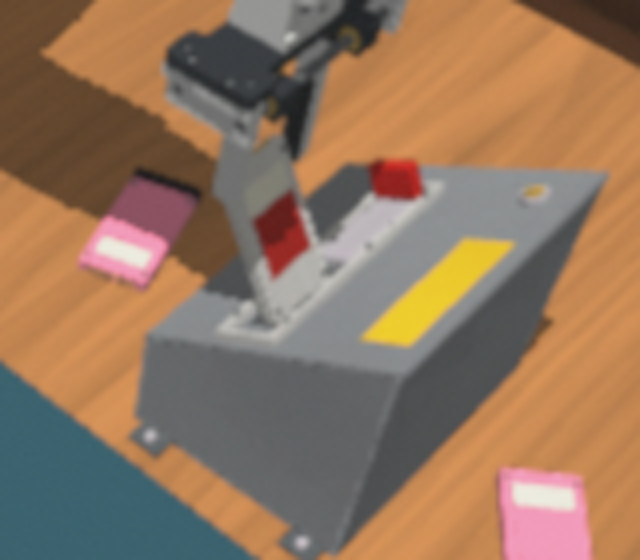

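The cap end is already inside the slot at crop (290,305), with no contact force. I push on until its middle is past the mouth.

```bash
python3 -m handwheel '[{"fingers":-1,"x":0,"y":0.008,"z":-0.0055,"spin":0},{"fingers":-1,"x":0,"y":0.0165,"z":-0.011,"spin":0},{"fingers":-1,"x":0,"y":0.025,"z":-0.0165,"spin":0},{"fingers":-1,"x":0,"y":0.033,"z":-0.022,"spin":0},{"fingers":-1,"x":0,"y":0.0415,"z":-0.0275,"spin":0},{"fingers":-1,"x":0,"y":0.05,"z":-0.033,"spin":0},{"fingers":-1,"x":0,"y":0.055,"z":-0.0365,"spin":0},{"fingers":-1,"x":0,"y":0.055,"z":-0.0365,"spin":0},{"fingers":-1,"x":0,"y":0.055,"z":-0.0365,"spin":0},{"fingers":-1,"x":0,"y":0.055,"z":-0.0365,"spin":0}]'
```

```text
time_s: 14.55
ee_pos: [0.514, 0.139, 0.1899]
eef_rot: [-1.571, -0.0, 1.601]
force: [-0.0, -0.5, -1.7]
grip_width: 0.0633
```

```bash
python3 -m handwheel '[{"fingers":1,"x":0,"y":0,"z":0,"spin":0},{"fingers":1,"x":0,"y":0,"z":0,"spin":0},{"fingers":1,"x":0,"y":0,"z":0,"spin":0},{"fingers":1,"x":0,"y":0,"z":0,"spin":0},{"fingers":1,"x":0,"y":0,"z":0,"spin":0},{"fingers":1,"x":0,"y":0,"z":0,"spin":0},{"fingers":1,"x":0,"y":-0.03,"z":0,"spin":0},{"fingers":1,"x":0,"y":-0.07,"z":0,"spin":0},{"fingers":1,"x":0,"y":-0.1,"z":0,"spin":0},{"fingers":1,"x":0,"y":-0.1,"z":0,"spin":0}]'
python3 - <<'E'
from h import *
p,d,K=snap('scene','s7');go((.517,.2715,.29),(.517,.2715,.178),yaw=91.8)
cv2.imwrite('pics/s7c.png',cv2.resize(p[60:200,320:480],None,fx=4,fy=4,interpolation=cv2.INTER_CUBIC)[:,:,::-1])
E
```

```text
time_s: 15.55
ee_pos: [0.515, 0.1392, 0.2936]
eef_rot: [-1.577, -0.001, 1.601]
force: [-0.5, 0.5, -0.1]
grip_width: 0.0945
t 15.6 pos [0.5144 0.1391 0.291 ] rpy [-9.018e+01 -3.000e-02  9.174e+01] F [-0.5  0.4 -0.5] grip 0.0941
(0.517, 0.2715, 0.29) shift mm [132.3   1.1  -6.6] spin -0.06
(0.517, 0.2715, 0.178) shift mm [132.2 113.1  -6.2] spin -0.06
```

View pics/s7c.png

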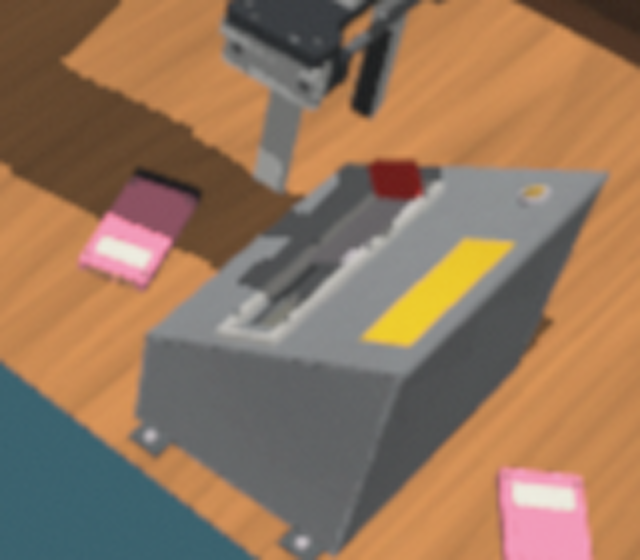

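The cartridge has dropped inside: nothing stands in the slot at crop (300,290), and the tab at (397,180) is undisturbed. Next I shut the shutter.

```bash
python3 -m handwheel '[{"fingers":-0.1,"x":0.04,"y":0,"z":-0.002,"spin":0},{"fingers":-0.1,"x":0.08,"y":0,"z":-0.004,"spin":0},{"fingers":-0.1,"x":0.115,"y":0,"z":-0.004,"spin":0},{"fingers":-0.1,"x":0.132,"y":0.01,"z":-0.004,"spin":0},{"fingers":-0.1,"x":0.132,"y":0.04,"z":-0.004,"spin":0},{"fingers":-0.1,"x":0.132,"y":0.07,"z":-0.004,"spin":0},{"fingers":-0.1,"x":0.132,"y":0.095,"z":-0.004,"spin":0},{"fingers":-0.1,"x":0.132,"y":0.113,"z":-0.004,"spin":0},{"fingers":-0.1,"x":0.132,"y":0.113,"z":-0.004,"spin":0},{"fingers":-0.1,"x":0.132,"y":0.113,"z":-0.004,"spin":0}]' 20
python3 -m handwheel '[{"fingers":-1,"x":0,"y":0,"z":0,"spin":0},{"fingers":-1,"x":0,"y":0,"z":0,"spin":0},{"fingers":-1,"x":0,"y":0,"z":0,"spin":0},{"fingers":-1,"x":0,"y":0,"z":0,"spin":0},{"fingers":-1,"x":-0.01,"y":0,"z":0,"spin":0},{"fingers":-1,"x":-0.025,"y":0,"z":0,"spin":0},{"fingers":-1,"x":-0.04,"y":0,"z":0,"spin":0},{"fingers":-1,"x":-0.055,"y":0,"z":0,"spin":0},{"fingers":-1,"x":-0.07,"y":0,"z":0,"spin":0},{"fingers":-1,"x":-0.08,"y":0,"z":0,"spin":0}]' 20
```

```text
time_s: 16.6
ee_pos: [0.5139, 0.2706, 0.1761]
eef_rot: [-1.57, 0.0, 1.601]
force: [0.3, -0.1, 1.2]
grip_width: 0.0421
time_s: 17.6
ee_pos: [0.5168, 0.1894, 0.1767]
eef_rot: [-1.572, -0.0, 1.6]
force: [3.7, 2.2, 2.9]
grip_width: 0.0118
```

```bash
python3 -m handwheel '[{"fingers":-1,"x":-0.004,"y":0,"z":0,"spin":0},{"fingers":-1,"x":-0.006,"y":0,"z":0,"spin":0},{"fingers":-1,"x":-0.008,"y":0,"z":0,"spin":0},{"fingers":-1,"x":-0.009,"y":0,"z":0,"spin":0},{"fingers":-1,"x":-0.01,"y":0,"z":0,"spin":0},{"fingers":-1,"x":-0.011,"y":0,"z":0,"spin":0},{"fingers":-1,"x":-0.011,"y":0,"z":0,"spin":0},{"fingers":-1,"x":-0.011,"y":0,"z":0,"spin":0},{"fingers":-1,"x":-0.011,"y":0,"z":0,"spin":0},{"fingers":-1,"x":-0.011,"y":0,"z":0,"spin":0}]'
```

```text
time_s: 18.6
ee_pos: [0.5171, 0.1804, 0.1767]
eef_rot: [-1.572, 0.0, 1.602]
force: [5.7, 0.7, 4.8]
grip_width: 0.0119
```

```bash
python3 -m handwheel '[{"fingers":-1,"x":-0.001,"y":0,"z":0,"spin":0},{"fingers":-1,"x":-0.002,"y":0,"z":0,"spin":0},{"fingers":-1,"x":-0.003,"y":0,"z":0,"spin":0},{"fingers":-1,"x":-0.003,"y":0,"z":0,"spin":0},{"fingers":-1,"x":-0.004,"y":0,"z":0,"spin":0},{"fingers":-1,"x":-0.004,"y":0,"z":0,"spin":0},{"fingers":-1,"x":-0.004,"y":0,"z":0,"spin":0},{"fingers":-1,"x":-0.004,"y":0,"z":0,"spin":0},{"fingers":-1,"x":-0.004,"y":0,"z":0,"spin":0},{"fingers":-1,"x":-0.004,"y":0,"z":0,"spin":0}]'
```

```text
time_s: 19.6
ee_pos: [0.5171, 0.1795, 0.1769]
eef_rot: [-1.573, -0.006, 1.603]
force: [6.1, 24.7, 0.6]
grip_width: 0.0121
```

```bash
python3 -m handwheel '[{"fingers":-1,"x":0.002,"y":0,"z":0,"spin":0},{"fingers":-0.1,"x":0.002,"y":0,"z":0,"spin":0},{"fingers":-0.1,"x":0.002,"y":0,"z":0,"spin":0},{"fingers":-0.1,"x":0.002,"y":0,"z":0,"spin":0},{"fingers":-0.1,"x":0.002,"y":0,"z":0,"spin":0},{"fingers":-0.1,"x":0.002,"y":-0.03,"z":0,"spin":0},{"fingers":-0.1,"x":0.002,"y":-0.07,"z":0,"spin":0},{"fingers":-0.1,"x":0.002,"y":-0.11,"z":0,"spin":0},{"fingers":-0.1,"x":0.002,"y":-0.13,"z":0.03,"spin":0},{"fingers":-0.1,"x":0.002,"y":-0.13,"z":0.07,"spin":0}]'
python3 -m handwheel '[{"fingers":0,"x":0.01,"y":0,"z":0.04,"spin":0},{"fingers":0,"x":0.04,"y":0,"z":0.07,"spin":0},{"fingers":0,"x":0.07,"y":0,"z":0.1,"spin":0},{"fingers":0,"x":0.1,"y":0,"z":0.12,"spin":0},{"fingers":0,"x":0.13,"y":0,"z":0.12,"spin":0},{"fingers":0,"x":0.15,"y":0,"z":0.12,"spin":0},{"fingers":0,"x":0.15,"y":0,"z":0.12,"spin":0},{"fingers":0,"x":0.15,"y":0,"z":0.12,"spin":0},{"fingers":0,"x":0.15,"y":0,"z":0.12,"spin":0},{"fingers":0,"x":0.15,"y":0,"z":0.12,"spin":0}]'
python3 - <<'E'
from h import *
p,d,K=snap('top','t8');z=np.load('pics/top.npz')
import m
a=m.box
m.W=world(d,K);hsv=cv2.cvtColor(p,cv2.COLOR_RGB2HSV).astype(int);h,s,v=hsv[...,0],hsv[...,1],hsv[...,2];red=((h<8)|(h>172))&(s>120)&(v>60)
a(red,(150,180,225,210),.17,'tab');a((s<70)&(v>150)|((h>60)&(h<85)&(s>60)),(352,200,388,250),.012,'green')
go((0,0,0),yaw=0)
cv2.imwrite('pics/t8c.png',cv2.resize(p[90:290,130:470],None,fx=2.3,fy=2.3,interpolation=cv2.INTER_CUBIC)[:,:,::-1])
E
```

```text
time_s: 20.6
ee_pos: [0.4471, 0.1758, 0.3087]
eef_rot: [-1.574, -0.001, 1.6]
force: [0.0, -0.9, -0.4]
grip_width: 0.0422
time_s: 21.6
ee_pos: [0.3225, 0.3215, 0.3066]
eef_rot: [-1.571, -0.0, 1.6]
force: [0.1, 0.6, -0.5]
grip_width: 0.0468
tab 67 c (0.5157425403594971, 0.18029005825519562) size (0.04157453402876854, 0.014720658771693707) ang 3.0935261249542236 medz 0.17597245067435183
green 760 c (0.4427025616168976, -0.34913280606269836) size (0.12198422849178314, 0.06957787275314331) ang 18.59762191772461 medz 0.01159904478588035
t 21.65 pos [0.3226 0.3216 0.3066] rpy [-9.001e+01 -1.000e-02  9.168e+01] F [ 0.2 -0.7 -0.7] grip 0.0469
(0, 0, 0) shift mm [-312.   306.5  332. ] spin 91.68
```

View pics/t8c.png

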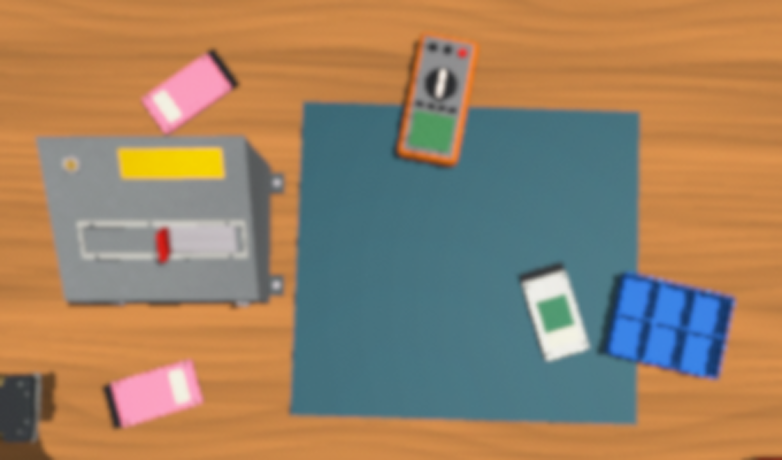

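```bash
python3 -c "
from station import workorder
print(workorder.hand_in())"
```

```text
the job is handed in; nothing more can be done
None
```

The red-sticker cartridge is in the disposal box and the shutter is shut again. I handed the job in at about 21.7 s of the 69 s limit.

**What I did:**
- I slid the shutter open until it was hard against its stop.
- I gripped the cartridge lightly near its robot-side end and lifted that end so it pivoted to about 57° below horizontal, then clamped it.
- I fed it cap end first through the slot with no measurable contact force and let go well past its middle.
- I slid the shutter shut until it was hard against its stop, then moved the arm clear.

**Last checks:**
- **Cartridge:** a picture taken after release showed an empty slot. The final top view shows no red cartridge on the bench.
- **Shutter:** it moved about 92.8 mm from stop to stop, against the nominal 92 mm; I put the 0.8 mm down to give in the arm. At the shut stop the force was 25 N. The tab now reads y = 0.180 m, against 0.182 m at the start, so it seems to have started slightly open.
- **Other things on the bench:** the green cartridge measured the same to within 1 mm. The multimeter, tray and pink slabs look unmoved, though I only judged those by eye.
- **Force:** the highest wrist force I read was about 40 N, when I pressed the shutter against its open stop. Nothing touched the robot at the end.
- **Disagreement:** the two views put the slot centre 4 mm apart across its width. That was within the 8 mm clearance on each side and caused no trouble.

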